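# Lift the long nest plate off its locating pins into the tray

## Robot

A 7-joint arm with a two-finger parallel gripper is mounted at the origin on the work surface. World frame = base frame: x ahead of the robot, y to its left, z up, the work surface at z = 0. Lengths are in m, angles in rad, forces in N, time in s.
With the tool pointing down it reaches from about 0.4 to 0.85 m from the base axis. Payload 4.5 kg.
Tool frame: the origin (TCP) lies between the finger pads, 19 mm behind the fingertips; this is the grasp point; z points along the fingers, y is the line along which they close (so a half turn about z gives the same grasp; the last joint's range is limited). The gripper opens to 88 mm and grips with 3 to 60 N. Pads are 18 mm wide; open, the fingers measure 123 mm over their backs; the gripper's body (75 mm by 187 mm) begins 45 mm behind the grasp point.
Start: joints at [1.244, 0.689, -0.195, 1.565, 0.157, 0.902, -0.215], TCP at [0.221, -0.585, 0.257] pointing down, gripper open.
Joint ranges: [-3.01, 3.01], [-0.46, 2.08], [-1.47, 1.51], [0.13, 2.56], [-1, 4.14], [0.04, 2.09], [-2.66, 2.66]. Speed limits (rad/s): [2.57, 2.57, 3.14, 3.14, 3.14, 3.14, 3.14].

## Interface

Orientations are given as a unit quaternion [x, y, z, w].
In Python, from rig import r gives the robot as it stands.
- The arm moves only by the tool drive_effector, called after ">>>" as name(argument=value, ...) on one line, values as JSON. Schema: {"type":"object","properties":{"steps":{"type":"array","items":{"type":"object","properties":{"jaw":{"type":"number"},"xyz":{"type":"array","items":{"type":"number"},"minItems":3,"maxItems":3},"twist":{"type":"number"}},"additionalProperties":false,"required":["jaw"]},"minItems":1,"maxItems":10},"only":{"type":"string"},"quiet":{"type":"boolean"},"lines":{"type":"string"}},"required":["steps"],"additionalProperties":false}. steps is a list of rows, 1 to 10 of them, each an object with the fields jaw (the finger opening in m), xyz (a list: dx, dy, dz in a scale on which 1.0 is 50 cm), twist (a turn about the tool's z in shares of 2 rad (1.0 is 2 rad)); a field left out counts as zero (the opening has to be given); each row is the pose to reach, as a shift and turn from the pose commanded when the call began, along the tool's axes at that moment; what a row does not reach only later rows make up. A row lasts 1/10 s, in which the tool goes at most 0.05 m and 0.15 rad, less where a joint would pass 70% of its speed; a pose out of reach is approached as far as the arm can. The fingers move at their own pace and stop on an object; the grip force is fixed at half the most. Time passes only in rows, so rows that do not move let the fingers close. The tool returns the time, the measured TCP pose, the force, the opening and the grip force at its end. only (a regular expression) keeps the lines of the reply that match it, lines (a string "A,B") keeps lines A to B, and quiet returns only ok. A shift or turn number past 1, either way, is cut back to 1. Input that does not fit is refused with a message, and nothing moves.
- r.state(): the state, without advancing time (a new reading comes with each control period).
- r.camera(name): name is "scene" or "top"; returns the picture (420x560x3 uint8, red, green, blue); there is no depth.
- r.get_calibration(name): a dict with "mtx" (3x3 intrinsics, pixels), "R" (3x3) and "t" (3): a world point X has camera coordinates R X + t. Camera axes: x right, y down, z forward; pixel columns grow to the right and rows downward; lengths in m; the calibration is good to about 2 mm. A picture is of the moment at which its call begins. get_calibration takes no time and is no camera call.
- r.finish_job(): hands the job in; it is judged then, once.
The state is a dict: "time": time; "joint_pos": joint angles; "joint_vel": joint speeds; "joint_efforts": joint torques, N m; "position": TCP position; "eef_rot": TCP orientation; "ft_force": force on the tool from outside, world axes, zero at the start; "wrist_torque": the same for the moment, N m; "finger_gap": finger opening in m; "grip_force": force on a finger pad.
Only numpy, scipy, OpenCV 4.12 (cv2) and the standard library are available. Lean on these libraries where they do the work, as an engineer would, in place of code of your own. Each camera call takes 0.05 s, during which the arm holds its last target. There are 200 camera calls.

## Task

Two assembly jigs stand on the bench, each with an aluminium nest plate sitting on locating pins. Lift the long plate straight up off its pins by its black handle, keeping it level so that it does not cock, jam or drag its jig along, then set it down flat in the empty blue tray without dropping it and let go. Leave the square plate and its jig as they are.

Things in the scene. Friction and masses are not known exactly. Their poses are not given: they have to be found in the camera images.
- long_plate: Long aluminium nest plate 190 (x) x 90 (y) x 12 mm, 0.5 kg, two round pockets on top. Origin: centre of its underside, z up, x lengthwise. Loose on its jig, pins through 13 mm holes at x = -82 and +82, y = 0. Solid black handle bar upright at the centre: 60 long (x), 14 thick (y, pinch here), top 57 mm above the underside. TCP 40 mm above the underside grips it with the tips clear of the plate.
- long_jig: Jig under the long plate: grey steel block 204 (x) x 104 (y) x 25 mm, 3 kg, loose on the bench. Origin: centre of its underside, x lengthwise. Two upright steel pins 10 mm thick, tips tapered, at x = -82 and +82, y = 0, rising 35 mm above the block (60 above the bench, 23 above the seated plate's top face): the plate must rise 35 mm to come off.
- square_plate: The other jig's nest plate, to be left alone: aluminium, 110 x 110 x 12 mm with the same black handle, resting on a 124 x 124 x 25 mm grey jig with two pins on a diagonal (tips 60 mm, handle top 82 mm above the bench). Origin: centre of its underside.
- tray: Empty shallow blue tray, fixed to the bench, 270 (x) x 180 (y) mm outside, open above; walls 5 thick and 25 high from the bench, floor 5 thick. Origin: centre of its underside, x lengthwise. Inside 260 x 170 mm: takes the long plate laid lengthwise with 35 to 40 mm to spare on each side.

How it is judged:
On the way, in this order (a step that is already met when the one before it is completed fails the run):
1. the long plate is up clear of the pin tips and level within 10 degrees (z of long_plate in the frame of long_jig above 0.061 m and angle between long_plate's own z axis and vertical below 0.175 rad), for 0.05 s.
2. the long plate has been brought down by the fingers into the tray: underside within 15 mm of the tray floor while still held (z of long_plate in the frame of tray below 0.02 m and horizontal distance between long_plate and tray below 0.06 m and contact force between the fingers and long_plate above 1 N), for 0.05 s.
At the end, for the whole second after the job is handed in: The long plate lies at rest flat on the tray floor (underside less than 4 mm above the floor, tilt under 3.4 degrees, centre within 60 mm of the tray's centre, so anywhere flat inside the walls), released; the long jig still stands flat on the bench (z of long_plate in the frame of tray below 0.009 m and horizontal distance between long_plate and tray below 0.06 m and angle between each of long_plate, long_jig's own z axis and vertical below 0.06 rad and linear speed of long_plate below 0.02 m/s); the robot touches nothing.
It fails at once if the long plate is cocked by more than 15 degrees (angle between long_plate's own z axis and vertical above 0.26 rad).
It fails at once if the long jig is dragged or lifted more than 20 mm (distance of long_jig from where it was at the start of the episode above 0.02 m).
It fails at once if the square plate is moved more than 15 mm (distance of square_plate from where it was at the start of the episode above 0.015 m).
It also fails if it takes over 51 s, if anything falls off the work surface, if the arm or the gripper's body presses on something with over 40 N, if the wrist force passes 120 N, or if a joint passes its speed limit or range.

## Working session

There is one attempt and no reset: what is moved stays moved. The work goes in short steps, Python scripts to look and compute and a tool call to move; the robot and the scene stay as the last step left them, time stands still between calls to the robot, and variables do not carry over. Pictures are saved under pics/ and viewed, at most 10 in all, crops included, and the job is handed in when it is done.

```bash
ls; mkdir -p pics; python3 - <<'E'
from rig import r
import cv2,numpy as np
np.set_printoptions(precision=4,suppress=True)
for n in("scene","top"):
    cv2.imwrite(f"pics/{n}0.png",r.camera(n)[:,:,::-1])
    c=r.get_calibration(n);print(n,c["mtx"],c["R"],c["t"], -np.array(c["R"]).T@np.array(c["t"]))
s=r.state();print(s["time"],s["position"],s["eef_rot"],s["finger_gap"])
E
```

```text
pics
rig.py
scene [[394.1736   0.     281.4985]
 [  0.     394.1736 207.795 ]
 [  0.       0.       1.    ]] [[ 0.8804  0.4743 -0.0005]
 [ 0.3644 -0.677  -0.6394]
 [-0.3036  0.5627 -0.7689]] [-0.4692 -0.1607  0.924 ] [ 0.7521 -0.4063  0.6074]
top [[420.6608   0.     280.9122]
 [  0.     420.6608 205.1964]
 [  0.       0.       1.    ]] [[ 0.0044 -0.9997  0.0256]
 [-0.9978 -0.0061 -0.0665]
 [ 0.0666 -0.0253 -0.9975]] [-0.0099  0.5196  0.8942] [0.459  0.0158 0.9268]
0.1 [ 0.2204 -0.5843  0.2567] [ 0.9838  0.1795 -0.0002 -0.0008] 0.0882683682623481
```

View pics/scene0.png

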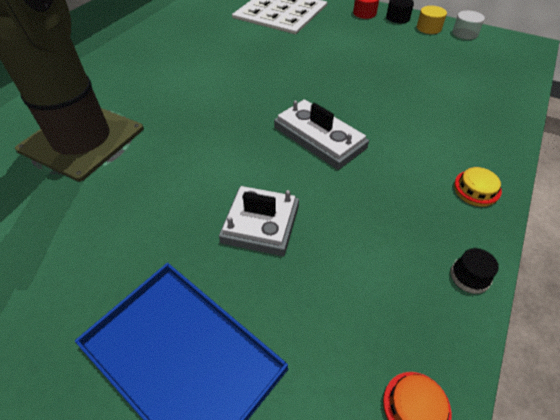

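View pics/top0.png

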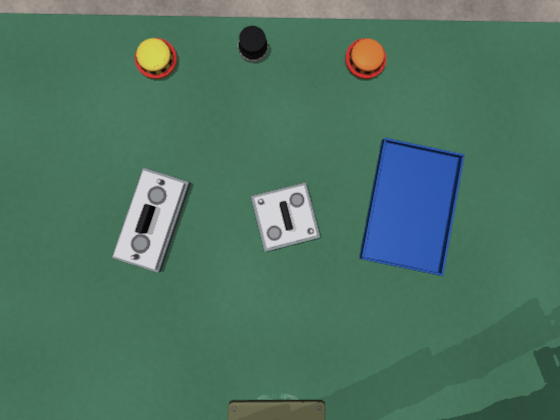

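The scene view has the long plate at (322,130), the square one at (260,215), and the tray at (180,345) with its near corner cut off. The top view has the long plate at (150,220) with its handle at (146,219), the square plate at (286,216), and the whole tray at (412,207).

```bash
cat > h.py <<'E'
import cv2,numpy as np
from rig import r
np.set_printoptions(precision=4,suppress=True)
C={n:{k:np.array(v) for k,v in r.get_calibration(n).items()} for n in("scene","top")}
def plane(n,uv,z):
    c=C[n];uv=np.atleast_2d(uv).astype(float)
    d=np.c_[uv,np.ones(len(uv))]@np.linalg.inv(c["mtx"]).T@c["R"]; o=-c["R"].T@c["t"]
    return o+d*((z-o[2])/d[:,2])[:,None]
def tri(a,b):
    P=[C[n]["mtx"]@np.c_[C[n]["R"],C[n]["t"]] for n in("scene","top")]
    X=cv2.triangulatePoints(P[0],P[1],np.float64(a).reshape(-1,2).T,np.float64(b).reshape(-1,2).T);return (X[:3]/X[3]).T
def proj(n,X):
    c=C[n];p=(np.atleast_2d(X)@c["R"].T+c["t"])@c["mtx"].T;return p[:,:2]/p[:,2:]
def quad(mask):
    cs,_=cv2.findContours(mask.astype(np.uint8),cv2.RETR_EXTERNAL,cv2.CHAIN_APPROX_NONE)
    h=cv2.convexHull(max(cs,key=cv2.contourArea))
    for e in np.arange(.01,.1,.005):
        q=cv2.approxPolyDP(h,e*cv2.arcLength(h,True),True)[:,0]
        if len(q)<=4:break
    return q
def roi(m,x0,y0,x1,y1):
    o=np.zeros_like(m);o[y0:y1,x0:x1]=m[y0:y1,x0:x1];return o
E
python3 - <<'E'
from h import *
I={n:cv2.imread(f"pics/{n}0.png") for n in C}
R={"scene":(268,92,375,168),"top":(105,160,195,280)}
tiles=[]
for n in C:
    im=I[n].astype(int);mx=im.max(2);mn=im.min(2)
    w=roi((mn>150)&(mx-mn<40),*R[n]);k=roi(mx<35,*R[n])
    q=quad(w);print(n,"white",q.tolist(),"edges mm at z=.037",plane(n,q,.037)[:,:2].tolist())
    kk=cv2.findContours(k.astype(np.uint8),0,1)[0]
    print("black",[(cv2.boundingRect(c),quad(k).tolist()) for c in kk if cv2.contourArea(c)>20])
    x0,y0,x1,y1=R[n];tiles.append(cv2.resize(I[n][y0:y1,x0:x1],None,fx=4,fy=4,interpolation=cv2.INTER_NEAREST))
b=roi((I["top"][:,:,0]>90)&(I["top"][:,:,2]<60)&(I["top"][:,:,0]>I["top"][:,:,1]*1.5),340,120,480,290)
q=quad(b);X=plane("top",q,.02);print("tray",q.tolist(),X,np.linalg.norm(X-np.roll(X,1,0),axis=1),X.mean(0))
H=max(t.shape[0] for t in tiles)
cv2.imwrite("pics/crops.png",np.hstack([cv2.copyMakeBorder(t,0,H-t.shape[0],0,0,0) for t in tiles]))
E
```

```text
scene white [[279, 114], [334, 117], [364, 136], [338, 154]] edges mm at z=.037 [[0.3859497335246506, 0.2604819707363438], [0.5041191998443675, 0.3111844512807105], [0.5897758839661125, 0.2802820001535916], [0.5620516403901462, 0.19885841425165318]]
black [((310, 103, 23, 28), [[314, 103], [332, 114], [330, 129], [311, 119]])]
top white [[143, 170], [183, 183], [154, 269], [113, 256]] edges mm at z=.037 [[0.591177732995888, 0.28531565066619524], [0.5641603805670516, 0.2006681274453218], [0.38353887424625066, 0.2571817349860082], [0.4102097708490424, 0.3425903452275168]]
black [((140, 205, 15, 28), [[154, 207], [146, 231], [140, 232], [147, 205]])]
tray [[385, 138], [463, 155], [442, 275], [361, 258]] [[ 0.6689 -0.2354  0.02  ]
 [ 0.6328 -0.4079  0.02  ]
 [ 0.3706 -0.3556  0.02  ]
 [ 0.4066 -0.1802  0.02  ]] [0.2681 0.1763 0.2673 0.1791] [ 0.5197 -0.2948  0.02  ]
```

View pics/crops.png

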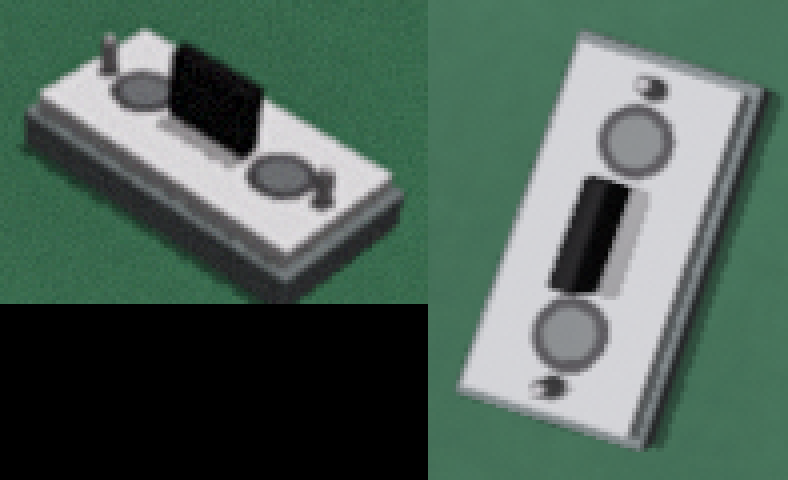

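The crops show the plate's corners cleanly. In the scene view they're near (278,115), (305,100), (366,136) and (340,154). The handle's top face is centred near scene (323,108) and top (142.5,219). The top-view plate quad casts to 190 × 89 mm, which matches. Next I check heights across both views.

```bash
python3 - <<'E'
from h import *
im=cv2.imread("pics/scene0.png");b=roi((im[:,:,0]>90)&(im[:,:,2]<60)&(im[:,:,0]>im[:,:,1]*1.5),60,250,300,420)
ys,xs=np.nonzero(b);ext=[[xs[ys.argmin()],ys.min()],[xs.min(),ys[xs.argmin()]],[xs.max(),ys[xs.argmax()]]];print("tray scene",ext)
print("tray",tri(ext,[[361,258],[442,275],[463,155]]) )
print("tray proj order", proj("scene",[[.4066,-.1802,.025],[.3706,-.3556,.025],[.6689,-.2354,.025],[.6328,-.4079,.025]]))
print("plate",tri([[366,136.5],[340,154.5],[278,115.5]],[[143,170],[183,183],[154,269]]))
print("handle top",tri([[323.5,108.5]],[[142.5,218.75]]),"ray@.082",plane("top",[[142.5,218.75]],.082))
Y=np.array([.487,.2714]);s=r.state();p=s["position"]
from scipy.spatial.transform import Rotation as Ro
T=Ro.from_quat(s["eef_rot"]).as_matrix();print("tool axes",T)
for z in(.15,.065):print(T.T@(np.r_[Y,z]-p))
E
```

```text
tray scene [[np.int64(166), np.int64(263)], [np.int64(75), np.int64(340)], [np.int64(287), np.int64(364)]]
tray [[ 0.4055 -0.1809  0.022 ]
 [ 0.3708 -0.3543  0.0237]
 [ 0.6443 -0.3079  0.1972]]
tray proj order [[167.4739 261.9825]
 [ 74.0958 340.3364]
 [287.0839 364.5866]
 [195.3951 477.0956]]
plate [[0.5924 0.2872 0.0314]
 [0.565  0.2015 0.0346]
 [0.3836 0.2585 0.0331]]
handle top [[0.4886 0.2717 0.0805]] ray@.082 [[0.4866 0.2701 0.082 ]]
tool axes [[ 0.9356  0.3531 -0.0007]
 [ 0.3531 -0.9356  0.0015]
 [-0.0001 -0.0016 -1.    ]]
[ 0.5516 -0.7062  0.1078]
[ 0.5516 -0.7061  0.1928]
```

Heights agree with the text to about 2–4 mm: plate top 33, handle 80.5 and rim 23 mm. The third tray corner was paired wrongly, but its reprojection fits. Handle centre is about (0.487, 0.271) with yaw −0.305, and the tray is at (0.520, −0.295) with yaw −0.203. Now I approach.

The manual's scale: shifts go in shares of 50 cm and turns go in shares of 2 rad. Converting my numbers, -0.35 m / 0.5 = -0.7, 0.28 m / 0.5 = 0.56, 0.666 rad / 2 = 0.333.

>>> drive_effector(steps=[{"jaw":0.088,"xyz":[0.56,-0.7,0],"twist":0.333},{"jaw":0.088,"xyz":[0.56,-0.7,0],"twist":0.333},{"jaw":0.088,"xyz":[0.56,-0.7,0],"twist":0.333},{"jaw":0.088,"xyz":[0.56,-0.7,0],"twist":0.333},{"jaw":0.088,"xyz":[0.56,-0.7,0],"twist":0.333},{"jaw":0.088,"xyz":[0.56,-0.7,0],"twist":0.333},{"jaw":0.088,"xyz":[0.56,-0.7,0],"twist":0.333},{"jaw":0.088,"xyz":[0.56,-0.7,0],"twist":0.333},{"jaw":0.088,"xyz":[0.56,-0.7,0],"twist":0.333},{"jaw":0.088,"xyz":[0.56,-0.7,0],"twist":0.333}])

```text
time: 1.1
position: [0.3613, -0.1516, 0.2573]
eef_rot: [0.989, -0.145, -0.0, -0.001]
ft_force: [-0.1, -0.2, 0.1]
finger_gap: 0.0879
grip_force: 0.0
```

```bash
cat > go.py <<'E'
from h import *
import sys
from scipy.spatial.transform import Rotation as Ro
# go.py x y z yaw : print shift and turn in tool axes
x,y,z,w=map(float,sys.argv[1:]);s=r.state();T=Ro.from_quat(s["eef_rot"]).as_matrix()
print("at",s["time"],np.array(s["position"]),"yaw",np.arctan2(T[1,0],T[0,0]),"tilt",np.arccos(-T[2,2]),"gap",s["finger_gap"],"F",np.array(s["ft_force"]))
print("shift",T.T@(np.r_[x,y,z]-s["position"]),"turn",-(w-np.arctan2(T[1,0],T[0,0])))
E
python3 go.py .487 .271 .15 -.305
```

```text
at 1.1 [ 0.3613 -0.1516  0.2573] yaw -0.29078852980323583 tilt 0.0029784473845340426 gap 0.0879056745969481 F [-0.0523 -0.2001  0.085 ]
shift [-0.0007 -0.4406  0.1086] turn 0.014211470196764164
```

Converted, -0.44 m / 0.5 = -0.88, 0.07 m / 0.5 = 0.14, 0.014 rad / 2 = 0.007.

>>> drive_effector(steps=[{"jaw":0.088,"xyz":[0,-0.88,0.14],"twist":0.007},{"jaw":0.088,"xyz":[0,-0.88,0.14],"twist":0.007},{"jaw":0.088,"xyz":[0,-0.88,0.14],"twist":0.007},{"jaw":0.088,"xyz":[0,-0.88,0.14],"twist":0.007},{"jaw":0.088,"xyz":[0,-0.88,0.14],"twist":0.007},{"jaw":0.088,"xyz":[0,-0.88,0.14],"twist":0.007},{"jaw":0.088,"xyz":[0,-0.88,0.14],"twist":0.007},{"jaw":0.088,"xyz":[0,-0.88,0.14],"twist":0.007},{"jaw":0.088,"xyz":[0,-0.88,0.14],"twist":0.007},{"jaw":0.088,"xyz":[0,-0.88,0.14],"twist":0.007}])

```text
time: 2.1
position: [0.4919, 0.2686, 0.186]
eef_rot: [0.988, -0.155, 0.0, -0.002]
ft_force: [-0.2, -0.2, -0.1]
finger_gap: 0.088
grip_force: 0.0
```

>>> drive_effector(steps=[{"jaw":0.088},{"jaw":0.088},{"jaw":0.088}])

```text
time: 2.4
position: [0.4914, 0.2589, 0.1877]
eef_rot: [0.987, -0.16, -0.0, 0.001]
ft_force: [-0.9, -0.3, 0.1]
finger_gap: 0.088
grip_force: 0.0
```

```bash
python3 go.py .487 .271 .065 -.305; python3 -c "
from h import *
for n in C: cv2.imwrite(f'pics/{n}1.png',r.camera(n)[:,:,::-1])
cv2.imwrite('pics/c1.png',np.hstack([cv2.resize(cv2.imread('pics/scene1.png')[50:180,240:390],None,fx=2.6,fy=2.6),cv2.resize(cv2.imread('pics/top1.png')[150:280,80:230],None,fx=2.6,fy=2.6)]))"
```

```text
at 2.4 [0.4914 0.2589 0.1877] yaw -0.32223519586087207 tilt 0.001273025109815221 gap 0.08802705518969915 F [-0.9081 -0.3184  0.1441]
shift [-0.008  -0.0103  0.1226] turn -0.017235195860872077
```

View pics/c1.png

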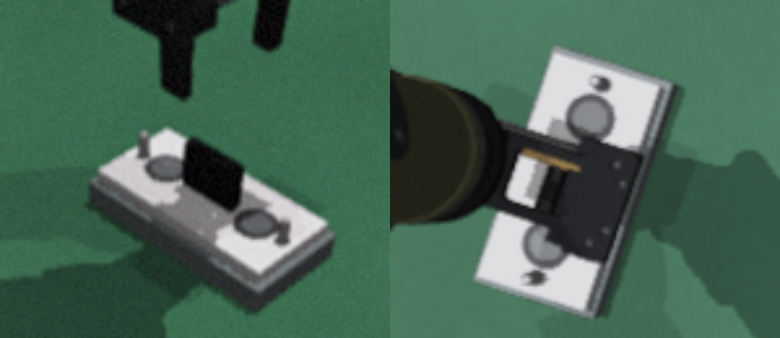

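The gripper hovers over the long plate with its fingers straddling the handle, about 10 mm off-centre. I correct that while descending to just above the handle.

Converted, 0.075 m / 0.5 = 0.15, -0.01 m / 0.5 = -0.02, -0.017 rad / 2 = -0.0085.

>>> drive_effector(steps=[{"jaw":0.088,"xyz":[-0.016,-0.02,0.06],"twist":-0.0085},{"jaw":0.088,"xyz":[-0.016,-0.02,0.12],"twist":-0.0085},{"jaw":0.088,"xyz":[-0.016,-0.02,0.15],"twist":-0.0085},{"jaw":0.088,"xyz":[-0.016,-0.02,0.15],"twist":-0.0085},{"jaw":0.088,"xyz":[-0.016,-0.02,0.15],"twist":-0.0085},{"jaw":0.088,"xyz":[-0.016,-0.02,0.15],"twist":-0.0085}])

```text
time: 3.1
position: [0.4877, 0.2732, 0.1136]
eef_rot: [0.989, -0.151, 0.001, -0.001]
ft_force: [-0.5, -0.6, -0.2]
finger_gap: 0.0881
grip_force: 0.0
```

```bash
python3 go.py .487 .271 .065 -.305
```

```text
at 3.1 [0.4877 0.2732 0.1136] yaw -0.3028256955927066 tilt 0.002105589320881444 gap 0.08807860512734184 F [-0.4725 -0.6196 -0.1572]
shift [-0.0001  0.0024  0.0486] turn 0.0021743044072933815
```

Converted, 0.048 m / 0.5 = 0.096, 0.035 m / 0.5 = 0.07.

>>> drive_effector(steps=[{"jaw":0.088,"xyz":[0,0.004,0.04]},{"jaw":0.088,"xyz":[0,0.004,0.07]},{"jaw":0.088,"xyz":[0,0.004,0.096]},{"jaw":0.088,"xyz":[0,0.004,0.096]},{"jaw":0.088,"xyz":[0,0.004,0.096]},{"jaw":0.088,"xyz":[0,0.004,0.096]}])

```text
time: 3.7
position: [0.4866, 0.2715, 0.0649]
eef_rot: [0.989, -0.15, 0.0, -0.0]
ft_force: [-0.6, -0.4, -0.4]
finger_gap: 0.088
grip_force: 0.0
```

```bash
python3 go.py .487 .271 .065 -.305
```

```text
at 3.7 [0.4866 0.2715 0.0649] yaw -0.30213037007046745 tilt 0.0008896665093873986 gap 0.08800403613091458 F [-0.6405 -0.4003 -0.4478]
shift [ 0.0005  0.0004 -0.0001] turn 0.0028696299295325467
```

The tool is on target. I close the fingers gradually, to about 20 mm first and then fully.

>>> drive_effector(steps=[{"jaw":0.05},{"jaw":0.03},{"jaw":0.02},{"jaw":0.02},{"jaw":0.01},{"jaw":0},{"jaw":0},{"jaw":0},{"jaw":0},{"jaw":0}])

```text
time: 4.7
position: [0.4861, 0.2711, 0.0644]
eef_rot: [0.989, -0.151, -0.0, 0.0]
ft_force: [-0.1, -0.6, 0.9]
finger_gap: 0.0137
grip_force: 30.0
```

```bash
python3 go.py .487 .271 .065 -.305;python3 -c "
from h import *
for n in C: cv2.imwrite(f'pics/{n}2.png',r.camera(n)[:,:,::-1])
cv2.imwrite('pics/c2.png',np.hstack([cv2.resize(cv2.imread('pics/scene2.png')[50:180,240:390],None,fx=2.6,fy=2.6),cv2.resize(cv2.imread('pics/top2.png')[150:280,80:230],None,fx=2.6,fy=2.6)]))"
```

```text
at 4.7 [0.4861 0.2711 0.0644] yaw -0.3024167557697347 tilt 0.0004735093645415242 gap 0.01368524346832859 F [-0.0956 -0.6267  0.8875]
shift [ 0.0009 -0.0002 -0.0006] turn 0.0025832442302652914
```

View pics/c2.png

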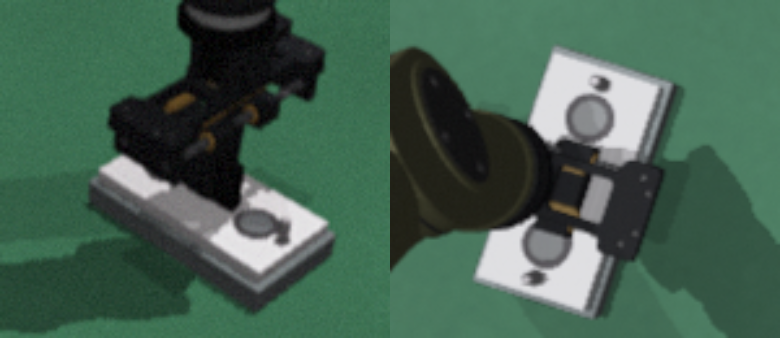

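The fingers hold the handle (gap 13.7 mm, 30 N) and the plate is still seated and unmoved. I begin a slow straight lift.

Converted, -0.02 m / 0.5 = -0.04, -0.016 m / 0.5 = -0.032.

>>> drive_effector(steps=[{"jaw":0,"xyz":[0,0,-0.004]},{"jaw":0,"xyz":[0,0,-0.01]},{"jaw":0,"xyz":[0,0,-0.016]},{"jaw":0,"xyz":[0,0,-0.024]},{"jaw":0,"xyz":[0,0,-0.032]},{"jaw":0,"xyz":[0,0,-0.04]},{"jaw":0,"xyz":[0,0,-0.04]}])

```text
time: 5.5
position: [0.4866, 0.2715, 0.0851]
eef_rot: [0.989, -0.151, 0.0, -0.0]
ft_force: [-0.3, 0.3, -6.4]
finger_gap: 0.0137
grip_force: 30.0
```

```bash
python3 go.py .487 .271 .20 -.305;python3 -c "
from h import *
for n in C: cv2.imwrite(f'pics/{n}3.png',r.camera(n)[:,:,::-1])
cv2.imwrite('pics/c3.png',np.hstack([cv2.resize(cv2.imread('pics/scene3.png')[50:180,240:390],None,fx=2.6,fy=2.6),cv2.resize(cv2.imread('pics/top3.png')[150:280,80:230],None,fx=2.6,fy=2.6)]))"
```

```text
at 5.5 [0.4866 0.2715 0.0851] yaw -0.30218941148528655 tilt 0.0011862722033825516 gap 0.013724603556597444 F [-0.3314  0.32   -6.3656]
shift [ 0.0006  0.0002 -0.1149] turn 0.0028105885147134413
```

View pics/c3.png

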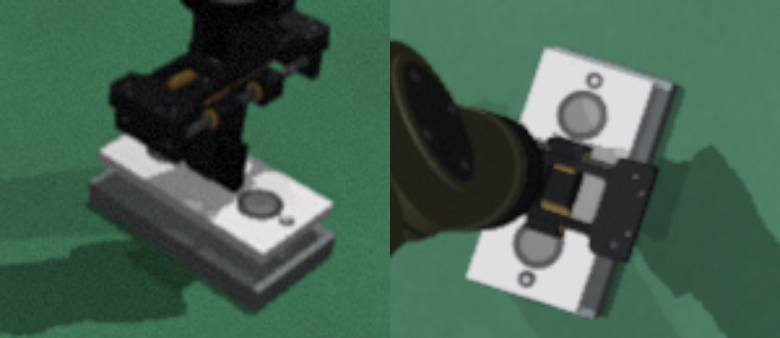

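The plate is up 20 mm, level and free on the pins. The jig hasn't moved, and the load is only the plate's weight. I keep lifting.

Converted, -0.115 m / 0.5 = -0.23, -0.095 m / 0.5 = -0.19.

>>> drive_effector(steps=[{"jaw":0,"xyz":[0,0,-0.016]},{"jaw":0,"xyz":[0,0,-0.032]},{"jaw":0,"xyz":[0,0,-0.048]},{"jaw":0,"xyz":[0,0,-0.068]},{"jaw":0,"xyz":[0,0,-0.1]},{"jaw":0,"xyz":[0,0,-0.14]},{"jaw":0,"xyz":[0,0,-0.19]},{"jaw":0,"xyz":[0,0,-0.23]},{"jaw":0,"xyz":[0,0,-0.23]},{"jaw":0,"xyz":[0,0,-0.23]}])

```text
time: 6.6
position: [0.486, 0.2713, 0.1996]
eef_rot: [0.989, -0.15, 0.0, -0.0]
ft_force: [0.5, 0.3, -6.1]
finger_gap: 0.014
grip_force: 30.0
```

```bash
python3 go.py .520 -.295 .20 -.203;python3 -c "
from h import *
for n in C: cv2.imwrite(f'pics/{n}4.png',r.camera(n)[:,:,::-1])
cv2.imwrite('pics/c4.png',np.hstack([cv2.resize(cv2.imread('pics/scene4.png')[0:180,200:390],None,fx=2,fy=2),cv2.resize(cv2.imread('pics/top4.png')[120:300,50:240],None,fx=2,fy=2)]))"
```

```text
at 6.6 [0.486  0.2713 0.1996] yaw -0.3020433951175796 tilt 0.0004010668636371922 gap 0.014046173976161003 F [ 0.4826  0.3357 -6.1435]
shift [ 0.2009  0.5305 -0.0005] turn -0.09904339511757959
```

View pics/c4.png

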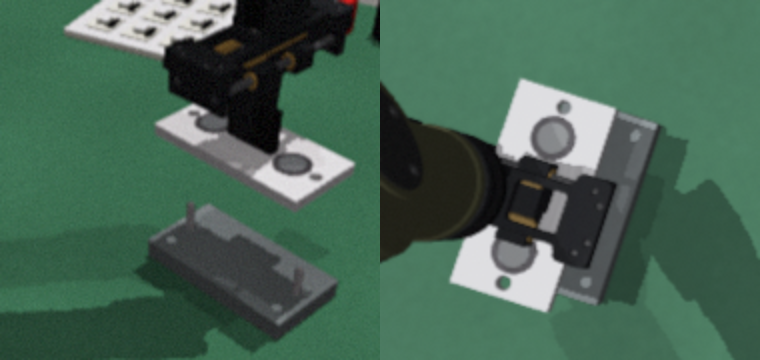

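The plate hangs level well above the pins, and the jig is undisturbed. I carry it over to the tray with the underside at 0.16 m, well above the 0.082 m handle of the square plate.

Converted, 0.261 m / 0.5 = 0.522, 0.232 m / 0.5 = 0.464, -0.03 rad / 2 = -0.015.

>>> drive_effector(steps=[{"jaw":0,"xyz":[0.01,0.026,0],"twist":-0.005},{"jaw":0,"xyz":[0.024,0.064,0],"twist":-0.01},{"jaw":0,"xyz":[0.044,0.116,0],"twist":-0.015},{"jaw":0,"xyz":[0.066,0.174,0],"twist":-0.02},{"jaw":0,"xyz":[0.088,0.232,0],"twist":-0.025},{"jaw":0,"xyz":[0.11,0.29,0],"twist":-0.03},{"jaw":0,"xyz":[0.132,0.348,0],"twist":-0.035},{"jaw":0,"xyz":[0.154,0.406,0],"twist":-0.04},{"jaw":0,"xyz":[0.176,0.464,0],"twist":-0.045},{"jaw":0,"xyz":[0.198,0.522,0],"twist":-0.0495}])

```text
time: 7.7
position: [0.5021, -0.01, 0.1987]
eef_rot: [0.995, -0.102, -0.001, 0.001]
ft_force: [0.7, -0.6, -5.6]
finger_gap: 0.0135
grip_force: 30.0
```

```bash
python3 go.py .520 -.295 .20 -.203
```

```text
at 7.7 [ 0.5021 -0.01    0.1987] yaw -0.20348361344228327 tilt 0.001972219958986865 gap 0.01350269786780828 F [ 0.6984 -0.5504 -5.5731]
shift [ 0.0751  0.2755 -0.0011] turn -0.0004836134422832594
```

Converted, 0.275 m / 0.5 = 0.55, 0.265 m / 0.5 = 0.53.

>>> drive_effector(steps=[{"jaw":0,"xyz":[0.016,0.058,0]},{"jaw":0,"xyz":[0.032,0.116,0]},{"jaw":0,"xyz":[0.048,0.174,0]},{"jaw":0,"xyz":[0.064,0.232,0]},{"jaw":0,"xyz":[0.08,0.294,0]},{"jaw":0,"xyz":[0.1,0.366,0]},{"jaw":0,"xyz":[0.116,0.43,0]},{"jaw":0,"xyz":[0.132,0.484,0]},{"jaw":0,"xyz":[0.144,0.53,0]},{"jaw":0,"xyz":[0.15,0.55,0]}])

```text
time: 8.7
position: [0.5187, -0.2961, 0.1984]
eef_rot: [0.995, -0.104, -0.001, 0.001]
ft_force: [-0.0, 0.5, -5.9]
finger_gap: 0.0139
grip_force: 30.0
```

>>> drive_effector(steps=[{"jaw":0},{"jaw":0}])

```text
time: 8.9
position: [0.5205, -0.2903, 0.1988]
eef_rot: [0.995, -0.101, -0.001, -0.001]
ft_force: [0.1, 1.2, -5.9]
finger_gap: 0.0141
grip_force: 30.0
```

```bash
python3 go.py .520 -.295 .045 -.203;python3 -c "
from h import *
for n in C: cv2.imwrite(f'pics/{n}5.png',r.camera(n)[:,:,::-1])
cv2.imwrite('pics/c5.png',np.hstack([cv2.resize(cv2.imread('pics/scene5.png')[160:420,50:310],None,fx=1.5,fy=1.5),cv2.resize(cv2.imread('pics/top5.png')[90:350,270:530],None,fx=1.5,fy=1.5)]))"
```

```text
at 8.9 [ 0.5205 -0.2903  0.1988] yaw -0.20218283716322805 tilt 0.0024368842469316525 gap 0.014089384461260767 F [ 0.1444  1.2426 -5.9067]
shift [0.0007 0.005  0.1538] turn 0.0008171628367719674
```

View pics/c5.png

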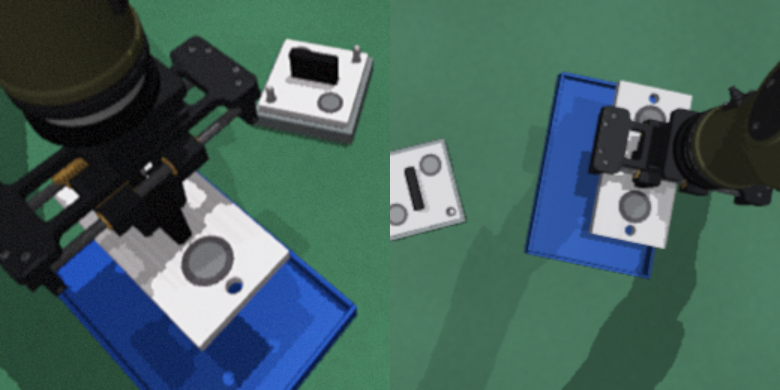

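The plate is level over the tray and parallel to it. The apparent offset in the top view is parallax from its height. I lower it, slowing near the floor.

Converted, 0.146 m / 0.5 = 0.292, 0.02 m / 0.5 = 0.04.

>>> drive_effector(steps=[{"jaw":0,"xyz":[0,0.006,0.04]},{"jaw":0,"xyz":[0,0.01,0.09]},{"jaw":0,"xyz":[0,0.01,0.14]},{"jaw":0,"xyz":[0,0.01,0.19]},{"jaw":0,"xyz":[0,0.01,0.23]},{"jaw":0,"xyz":[0,0.01,0.26]},{"jaw":0,"xyz":[0,0.01,0.278]},{"jaw":0,"xyz":[0,0.01,0.288]},{"jaw":0,"xyz":[0,0.01,0.292]},{"jaw":0,"xyz":[0,0.01,0.292]}])

```text
time: 10.0
position: [0.5204, -0.2969, 0.0539]
eef_rot: [0.995, -0.101, 0.0, 0.0]
ft_force: [-0.0, -0.6, -5.5]
finger_gap: 0.0137
grip_force: 30.0
```

```bash
python3 go.py .520 -.295 .0445 -.203
```

```text
at 10.0 [ 0.5204 -0.2969  0.0539] yaw -0.2031356721898875 tilt 0.0010612067706460959 gap 0.013684399294123883 F [-0.0305 -0.5652 -5.4873]
shift [-0.0008 -0.0018  0.0094] turn -0.00013567218988749796
```

Converted, 0.0095 m / 0.5 = 0.019, 0.009 m / 0.5 = 0.018.

>>> drive_effector(steps=[{"jaw":0,"xyz":[0,0,0.006]},{"jaw":0,"xyz":[0,0,0.01]},{"jaw":0,"xyz":[0,0,0.014]},{"jaw":0,"xyz":[0,0,0.016]},{"jaw":0,"xyz":[0,0,0.018]},{"jaw":0,"xyz":[0,0,0.019]},{"jaw":0,"xyz":[0,0,0.019]},{"jaw":0,"xyz":[0,0,0.019]}])

```text
time: 10.8
position: [0.52, -0.2967, 0.0444]
eef_rot: [0.995, -0.101, 0.0, 0.0]
ft_force: [-1.4, 1.0, 1.8]
finger_gap: 0.0133
grip_force: 30.0
```

```bash
python3 go.py .520 -.295 .0445 -.203
```

```text
at 10.8 [ 0.52   -0.2967  0.0444] yaw -0.2032011923581905 tilt 0.00020214201544289253 gap 0.013347458387582816 F [-1.3657  1.0256  1.7925]
shift [-0.0004 -0.0017 -0.0001] turn -0.00020119235819049397
```

The force has reversed, so the plate rests on the floor. I release and retreat straight up.

>>> drive_effector(steps=[{"jaw":0.02},{"jaw":0.03},{"jaw":0.05},{"jaw":0.06},{"jaw":0.06},{"jaw":0.06}])

```text
time: 11.4
position: [0.5201, -0.2967, 0.0439]
eef_rot: [0.995, -0.101, 0.0, 0.0]
ft_force: [-0.4, -0.1, -0.3]
finger_gap: 0.058
grip_force: 0.0
```

>>> drive_effector(steps=[{"jaw":0.06,"xyz":[0,0,-0.02]},{"jaw":0.06,"xyz":[0,0,-0.06]},{"jaw":0.06,"xyz":[0,0,-0.12]},{"jaw":0.06,"xyz":[0,0,-0.2]},{"jaw":0.06,"xyz":[0,0,-0.28]},{"jaw":0.06,"xyz":[0,0,-0.36]},{"jaw":0.06,"xyz":[0,0,-0.4]},{"jaw":0.06,"xyz":[0,0,-0.4]},{"jaw":0.06,"xyz":[0,0,-0.4]},{"jaw":0.06,"xyz":[0,0,-0.4]}])

```text
time: 12.4
position: [0.5191, -0.2962, 0.2427]
eef_rot: [0.995, -0.101, -0.001, -0.0]
ft_force: [-0.8, 1.2, -0.5]
finger_gap: 0.0596
grip_force: 0.0
```

```bash
python3 -c "
from h import *
for n in C: cv2.imwrite(f'pics/{n}6.png',r.camera(n)[:,:,::-1])
cv2.imwrite('pics/c6.png',np.hstack([cv2.resize(cv2.imread(f'pics/{n}6.png'),(390,292)) for n in C]))"
```

```text
(no output)
```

View pics/c6.png

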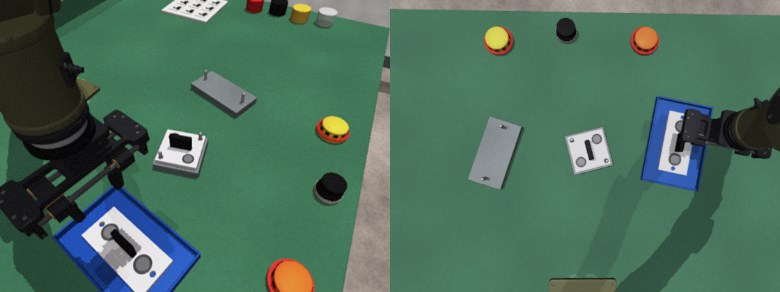

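The plate lies flat and centred in the tray at scene (125,243) and top (678,143) in this half-size pair. The gripper is clear above it, and the jig and square plate haven't moved. I hand in the job.

```bash
python3 -c "
from rig import r
print(r.finish_job())"
```

```text
the job is handed in; nothing more can be done
None
```

The long plate is off its pins, lying flat and released in the blue tray; its jig and the square plate look unmoved in the last pictures, and the job was handed in at about 12.5 s (no verdict was returned).

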